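# Fish the rolling pin out of the covered tub

### The job

The rolling pin lies in the steel tub under its two covers, and two long cartons lie across the gap between them. Stack both cartons squarely, edges lined up, one after the other on the same kind of carton that lies on the counter; then take hold of the rolling pin through the gap, tilt it and draw it out slantwise, and finish while holding it still in the air, all of it at least 8 cm above the covers, touching nothing but the gripper. Leave the other things on the counter and on the tub's board where they are.

Things in the scene. Friction and masses are not known exactly. Their poses are not given: they have to be found in the camera images.
- tub: steel tub fixed on the counter, 210 (local x) x 320 mm (local y), walls 5 mm, inner floor 5 mm above the counter, inside from local y -155 to +155 mm; origin at the centre of its underside. Two fixed covers leave a gap of 150 (local y) x 200 mm (local x). Yaw within about 0.2 rad of zero: local x points away from the robot, local -y to the robot's right
- board_edge (a point): middle of the gap-side top edge of the wooden chopping board that covers the tub's local y -165 to -25 mm (fixed; 220 mm along local x, underside 94 mm and top 108 mm above the counter)
- strip_edge (a point): middle of the gap-side top edge of the steel strip that covers the tub's local y +125 to +165 mm (fixed; 220 mm along local x, underside 94 mm and top 108 mm above the counter)
- gap (a point): centre of the open gap between the covers, level with their tops (tub local y +50 mm, 108 mm above the counter)
- pin: pale wooden rolling pin, 270 mm long along its local x, about 0.2 kg: round middle 170 mm long, 40 mm thick, and at each end a handle 50 mm long, 18 mm thick. Origin at its centre, on the axis. Lies loose on the tub's floor (axis 25 mm above the counter) roughly along the tub's local y, its ends at or under the covers; longer than the gap's diagonal (250 mm), so it cannot come out level. Does not roll by itself
- pin_end_a (a point): tip of the pin's handle at its local +x end, on the axis
- pin_end_b (a point): tip of the pin's handle at its local -x end, on the axis
- carton_a: closed plain pale card carton with a tan tape strip along its top, 210 mm (local x) x 52 mm (local y) x 44 mm high, about 0.2 kg; origin at the centre of its underside. At the start it lies across the gap, one end on each cover, underside 108 mm above the counter, long side roughly along the tub's local y; the nearer one to the robot
- carton_b: carton of the same size and look, lying across the gap in the same way beside carton_a, farther from the robot
- carton_base: carton of the same size and look, lying loose and flat on the counter to the right of the tub, long side roughly along world x; the column is built on it
- salt_pot: bystander: small white pot, 40 mm across, 50 mm tall, standing on the far (local +x) corner of the wooden board on the tub; origin at its underside
- mug: bystander: white mug, 80 mm across, 90 mm tall, on the counter; origin at its underside
- jar: bystander: white jar with wooden lid, 54 mm across, 85 mm tall, on the counter near the robot, between the tub and the lone carton; origin at its underside
- soap: bystander: steel soap bottle, 60 mm across, 170 mm tall, on the counter to the robot's left; origin at its underside
- spatula: bystander: kitchen spatula lying on the counter to the robot's right; origin at its underside
- bowl: bystander: white bowl, 120 mm across, 55 mm tall, on the counter to the robot's left; origin at its underside
Things that resemble listed ones, but are neither listed nor needed, are in the scene too. Leave any yellow look-alike of the carton_b alone.

How it is judged (in metres and radians):
On the way, in this order (a step that is already met when the one before it is completed fails the run):
1. one of the two cartons is stacked squarely on the counter's carton and let go (((x of carton_a in the frame of carton_base between -0.015 and 0.015 m and y of carton_a in the frame of carton_base between -0.015 and 0.015 m and z of carton_a in the frame of carton_base between 0.036 and 0.052 m and angle between the x axis of carton_a and the x axis of carton_base, either way round below 0.15 rad and angle between carton_a's own z axis and vertical below 0.1 rad) or (x of carton_b in the frame of carton_base between -0.015 and 0.015 m and y of carton_b in the frame of carton_base between -0.015 and 0.015 m and z of carton_b in the frame of carton_base between 0.036 and 0.052 m and angle between the x axis of carton_b and the x axis of carton_base, either way round below 0.15 rad and angle between carton_b's own z axis and vertical below 0.1 rad)) and angle between carton_base's own z axis and vertical below 0.1 rad and contact force between the fingers and carton_a below 0.2 N and contact force between the fingers and carton_b below 0.2 N and contact force between the fingers and carton_base below 0.2 N), for 0.2 s.
2. the other carton is stacked squarely on top of that one and let go (((x of carton_a in the frame of carton_base between -0.015 and 0.015 m and y of carton_a in the frame of carton_base between -0.015 and 0.015 m and z of carton_a in the frame of carton_base between 0.036 and 0.052 m and angle between the x axis of carton_a and the x axis of carton_base, either way round below 0.15 rad and angle between each of carton_a, carton_b's own z axis and vertical below 0.1 rad and x of carton_b in the frame of carton_a between -0.015 and 0.015 m and y of carton_b in the frame of carton_a between -0.015 and 0.015 m and z of carton_b in the frame of carton_a between 0.036 and 0.052 m and angle between the x axis of carton_b and the x axis of carton_a, either way round below 0.15 rad) or (x of carton_b in the frame of carton_base between -0.015 and 0.015 m and y of carton_b in the frame of carton_base between -0.015 and 0.015 m and z of carton_b in the frame of carton_base between 0.036 and 0.052 m and angle between the x axis of carton_b and the x axis of carton_base, either way round below 0.15 rad and angle between each of carton_b, carton_a's own z axis and vertical below 0.1 rad and x of carton_a in the frame of carton_b between -0.015 and 0.015 m and y of carton_a in the frame of carton_b between -0.015 and 0.015 m and z of carton_a in the frame of carton_b between 0.036 and 0.052 m and angle between the x axis of carton_a and the x axis of carton_b, either way round below 0.15 rad)) and angle between carton_base's own z axis and vertical below 0.1 rad and contact force between the fingers and carton_a below 0.2 N and contact force between the fingers and carton_b below 0.2 N and contact force between the fingers and carton_base below 0.2 N), for 0.2 s.
3. the held pin passes the gap tilted: one end above the covers' tops, the other still below them (((height (world z) of pin_end_a above 0.12 m and height (world z) of pin_end_b below 0.09 m) or (height (world z) of pin_end_b above 0.12 m and height (world z) of pin_end_a below 0.09 m)) and contact force between the fingers and pin above 1 N), for 0.1 s.
At the end, for the whole second after the job is handed in: Three cartons in one flat column on the counter, each within 15 mm and 0.15 rad of the one below, untouched by the fingers; the pin held in the fingers, both ends at least 60 mm above the covers' tops, slower than 30 mm/s, touching no tub, carton or bystander (all of step 2 and height (world z) of each of pin_end_a, pin_end_b above 0.168 m and contact force between the fingers and pin above 1 N and linear speed of pin below 0.03 m/s and angular speed of pin below 0.2 rad/s and contact force between pin and tub below 0.1 N and contact force between pin and carton_a below 0.1 N and contact force between pin and carton_b below 0.1 N and contact force between pin and carton_base below 0.1 N and contact force between pin and salt_pot below 0.1 N and contact force between pin and mug below 0.1 N and contact force between pin and jar below 0.1 N and contact force between pin and soap below 0.1 N and contact force between pin and spatula below 0.1 N and contact force between pin and bowl below 0.1 N); the arm keeps its last pose, push and grip.
It fails at once if a bystander is moved by more than 40 mm (distance of any of salt_pot, mug, jar, soap, spatula, bowl from where it was at the start of the episode above 0.04 m).
It also fails if it takes over 70 s, if anything falls off the work surface, if the arm or the gripper's body presses on something with over 40 N, if the wrist force passes 120 N, or if a joint passes its speed limit or range.

### The arm

A 6-joint arm with a two-finger parallel gripper is mounted at the origin on the work surface. World frame = base frame: x ahead of the robot, y to its left, z up, the work surface at z = 0. Lengths are in m, angles in degrees, forces in N, time in s.
With the tool pointing down it reaches from about 0.375 to 0.9 m from the base axis. Payload 3.1 kg.
Tool frame: the origin (TCP) lies on the centre line of the jaws, within the pads' length; the fingertips stand finger_overhang ahead of it and the grasp point (between the pads) lies 5 mm behind it (finger_overhang is the distance from the TCP to the fingertips, in m); z points along the fingers, y is the line along which they close (so a half turn about z gives the same grasp; the last joint's range is limited). The gripper opens to 87 mm and grips with 3 to 60 N. Pads are 19 mm wide; open, the fingers measure 117 mm over their backs; the gripper's body (75 mm by 190 mm) begins 51 mm behind the grasp point.
Start: joints at [-83.279, 30.224, 82.088, -0, 67.689, -10.227], TCP at [0.182, -0.598, 0.217] pointing down, gripper open.
Joint ranges: [-176.69, 176.69], [-43.24, 126.21], [12.49, 139.97], [-82, 262], [0, 151.66], [-163.58, 163.58]. Speed limits (degrees/s): [159.86, 159.86, 180, 180, 180, 180].

### API

Orientations are given as a 3x3 rotation matrix whose columns are the frame's x, y, z axes.
In Python, from rig import read_state, capture, calibration, hand_in, finger_overhang gives the robot as it stands.
- The arm moves only by the tool send_rows, never from a script. Its argument "plan" is a list of rows, each a list of 5 numbers: the closure in counts, from 0 (fully open) to 255 (shut), then the shift along the tool's x, y, z in m, then the turn about the tool's z in rad. A call has 1 to 20 rows; each row shifts and turns the commanded pose from where the row before left it, along the tool's axes as they then stand; what a row does not reach is not made up. A row lasts 1/12 s, in which the tool goes at most 41.7 mm and 7.16 degrees, less where a joint would pass 70% of its speed; a pose out of reach is approached as far as the arm can. A call is refused whole if a number of a shift passes 0.0417 or a number of a turn 0.125, either way. A call with a gripper value outside its range is refused whole. The fingers move at their own pace and stop on an object; the grip force is fixed at half the most. Time passes only in rows, so rows that do not move let the fingers close. It gives the time, the measured TCP pose, the force, the opening and the grip force at its end, in the units of the state.
- read_state(): the state, without advancing time (a new reading comes with each control period).
- capture(name): name is "scene" or "top" or "wrist"; returns (picture, depth): 384x512x3 uint8, blue, green, red; 384x512 float32, m along the optical axis (not along the pixel's ray), 0 where there is no reading.
- calibration(name): a dict with "fx", "fy", "cx", "cy" (pixels), "xyz" and "rotation" of the camera in the world. Camera axes: x right, y down, z forward; pixel columns grow to the right and rows downward; lengths in m; the calibration is good to about 2 mm. A picture is of the moment at which its call begins: read the wrist's pose just before it. calibration takes no time and is no camera call; for the wrist camera it gives the pose at the moment of the call.
- hand_in(): hands the job in; it is judged then, once.
The state is a dict: "time_s": time; "joint_positions": joint angles; "qvel": joint speeds; "tau": joint torques, N m; "position": TCP position; "tcp_rot": TCP orientation; "force": force on the tool from outside, world axes, zero at the start; "moment": the same for the moment, N m; "opening": opening from 0.0 (shut) to 1.0 (fully open); "grasp_force": force on a finger pad.
Only numpy, scipy, OpenCV 4.12 (cv2) and the standard library are available. Lean on these libraries where they do the work, as an engineer would, in place of code of your own. Each camera call takes 0.05 s, during which the arm holds its last target. There are 200 camera calls.

## Working session

There is one attempt and no reset: what is moved stays moved. The work goes in short steps, Python scripts to look and compute and a tool call to move; the robot and the scene stay as the last step left them, time stands still between calls to the robot, and variables do not carry over. Pictures are saved under pics/ and viewed, at most 12 in all, crops included, and the job is handed in when it is done.

Besides the shell and the picture viewer there is one more tool, called by a JSON object that holds its "method" and its "body", one argument or row to a line. send_rows: Moves the arm, as the interface text tells. Its arguments: {"type":"object","properties":{"plan":{"type":"array","items":{"type":"array","items":{"type":"number"}}}},"required":["plan"]}

```bash
ls; mkdir -p pics
cat > h.py <<'E'
import numpy as np, cv2
from rig import *
def px2w(name,d,u,v,c=None):
    c=c or calibration(name); z=d if np.isscalar(d) else d[int(v),int(u)]
    p=np.array([(u-c["cx"])/c["fx"]*z,(v-c["cy"])/c["fy"]*z,z])
    return np.array(c["rotation"])@p+np.array(c["xyz"])
def cloud(name,d):
    c=calibration(name); v,u=np.mgrid[0:384,0:512]
    p=np.stack([(u-c["cx"])/c["fx"]*d,(v-c["cy"])/c["fy"]*d,d],-1)
    return p@np.array(c["rotation"]).T+np.array(c["xyz"])
E
python3 - <<'E'
from h import *
np.set_printoptions(precision=3,suppress=True)
s=read_state();print(s['time_s'],s['position'],np.array(s['tcp_rot']),finger_overhang)
for n in("top","scene"):
    im,d=capture(n);cv2.imwrite(f"pics/{n}0.png",cv2.resize(im,(800,600)));np.save(n+"0.npy",d);cv2.imwrite(n+"0raw.png",im)
    c=calibration(n);print(n,c)
E
```

```text
pics
0.0 [ 0.182 -0.597  0.216] [[ 0.957  0.292 -0.   ]
 [ 0.292 -0.957  0.002]
 [ 0.    -0.002 -1.   ]] 0.014
top {'fx': 396.2078735521794, 'fy': 396.2078735521794, 'cx': 254.13358830175426, 'cy': 183.71301315827415, 'xyz': array([ 0.31 , -0.009,  1.608]), 'rotation': array([[-0.026, -0.991,  0.131],
       [-1.   ,  0.024, -0.013],
       [ 0.01 , -0.131, -0.991]])}
scene {'fx': 499.76205771040276, 'fy': 499.76205771040276, 'cx': 257.21040030856705, 'cy': 191.5754074982506, 'xyz': array([1.078, 0.51 , 1.37 ]), 'rotation': array([[-0.691,  0.615, -0.38 ],
       [ 0.723,  0.588, -0.363],
       [ 0.001, -0.525, -0.851]])}
```

View pics/top0.png

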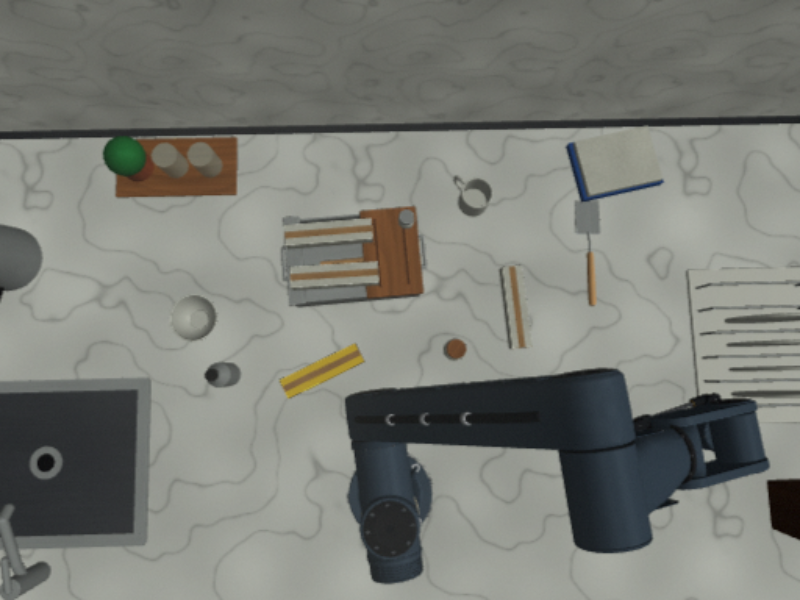

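View pics/scene0.png

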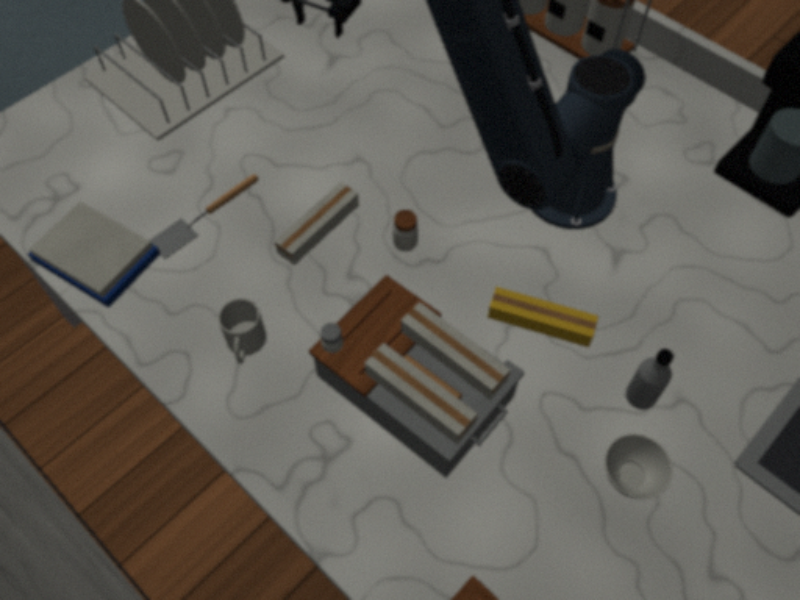

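The top view shows the two pale cartons across the tub gap at about (328,232) for carton_b (far) and (334,273) for carton_a (near). The pale carton on the counter at (516,307) is carton_base. The yellow one at (322,370) is the look-alike to leave alone; pale card with tan tape matches the description. The salt pot is at (406,216) and the jar at (455,348). Next I'll fit rectangles to the depth.

```bash
cat >> h.py <<'E'
def rect(P,lo,hi,x,y):
    m=(P[...,2]>lo)&(P[...,2]<hi)&(P[...,0]>x[0])&(P[...,0]<x[1])&(P[...,1]>y[0])&(P[...,1]<y[1])
    n,l,st,ce=cv2.connectedComponentsWithStats(m.astype(np.uint8))
    for i in range(1,n):
        if st[i,4]>60:
            q=P[l==i]; r=cv2.minAreaRect((q[:,:2]*1000).astype(np.float32))
            b=cv2.boxPoints(r); e=[b[1]-b[0],b[2]-b[1]]; e=max(e,key=np.linalg.norm)
            print(np.round(r[0],1),np.round(r[1],1),'axis deg',np.round(np.degrees(np.arctan2(e[1],e[0]))%180,1),'z',np.median(q[:,2]).round(4),'mean',q.mean(0).round(4),len(q),'px',ce[i].round())
E
python3 - <<'E'
from h import *
d=np.load("top0.npy");P=cloud("top",d)
for p in[(328,232),(334,273),(516,307),(390,250),(350,250),(320,300)]: print(p,P[int(p[1]*.64),int(p[0]*.64)].round(3))
print('cartons');rect(P,.138,.17,(.4,.8),(-.1,.35))
print('base');rect(P,.03,.06,(.3,.65),(-.45,-.15))
print('covers');rect(P,.1,.12,(.4,.85),(-.2,.4))
print('jar');rect(P,.07,.1,(.25,.6),(-.3,-.05))
print('salt');rect(P,.145,.17,(.4,.85),(-.2,.0))
print('mug');rect(P,.06,.1,(.6,.95),(-.35,-.1))
d=np.load("scene0.npy");P=cloud("scene",d)
print('scene cartons');rect(P,.142,.16,(.4,.8),(-.1,.35))
print('base');rect(P,.036,.05,(.3,.65),(-.45,-.15))
print('covers');rect(P,.1,.115,(.4,.85),(-.2,.4))
im=cv2.imread("scene0raw.png");cv2.imwrite("pics/crop1.png",cv2.resize(im[165:310,190:345],None,fx=4,fy=4,interpolation=2))
E
```

```text
(328, 232) [0.641 0.137 0.151]
(334, 273) [0.543 0.123 0.147]
(516, 307) [ 0.46  -0.331  0.042]
(390, 250) [ 0.599 -0.012  0.114]
(350, 250) [0.622 0.09  0.008]
(320, 300) [0.482 0.163 0.094]
cartons
[672.2 -55.4] [30.3 35.6] axis deg 177.9 z 0.1572 mean [ 0.6716 -0.0555  0.1575] 77 px [260. 138.]
[641.3 133. ] [ 54.  210.3] axis deg 93.3 z 0.1521 mean [0.6401 0.1324 0.1519] 803 px [210. 148.]
[537.5 119.4] [ 53.5 209.2] axis deg 92.3 z 0.1522 mean [0.5364 0.1196 0.1521] 809 px [214. 175.]
base
[ 461.2 -333.5] [209.8  54.3] axis deg 4.4 z 0.0443 mean [ 0.4603 -0.3323  0.0441] 712 px [330. 196.]
covers
[597.9  -8.8] [221.2 157.2] axis deg 3.9 z 0.1083 mean [ 0.5925 -0.0226  0.1084] 1684 px [252. 162.]
[543.9 218.8] [ 50.4 139.6] axis deg 178.1 z 0.1083 mean [0.5439 0.2201 0.1083] 258 px [189. 176.]
jar
[ 357.5 -171.4] [46.5 42.1] axis deg 88.5 z 0.085 mean [ 0.3571 -0.1711  0.085 ] 126 px [292. 223.]
salt
[672.2 -55.4] [30.3 35.6] axis deg 177.9 z 0.1572 mean [ 0.6716 -0.0555  0.1575] 77 px [260. 138.]
mug
[ 749.5 -227.5] [99.8 78.1] axis deg 74.4 z 0.0819 mean [ 0.7521 -0.2335  0.0809] 160 px [304. 122.]
scene cartons
[537. 122.] [ 56.8 211.1] axis deg 92.2 z 0.151 mean [0.5378 0.1256 0.1508] 1342 px [292. 221.]
[672.5 -53.8] [35.8 36.4] axis deg 95.9 z 0.1554 mean [ 0.6732 -0.0511  0.1547] 134 px [212. 213.]
[640.3 135.4] [ 56.5 210.7] axis deg 92.9 z 0.1508 mean [0.6417 0.1391 0.1506] 1466 px [270. 249.]
base
[ 460.  -330.9] [214.6  57.5] axis deg 5.1 z 0.0426 mean [ 0.4633 -0.3294  0.0426] 805 px [202. 139.]
covers
[595.4  17.3] [222.4 204.9] axis deg 3.8 z 0.107 mean [ 0.6035 -0.0202  0.107 ] 2380 px [238. 212.]
[582.4 202.8] [223.7  84.4] axis deg 3.7 z 0.1071 mean [0.5887 0.2283 0.107 ] 712 px [306. 264.]
```

View pics/crop1.png

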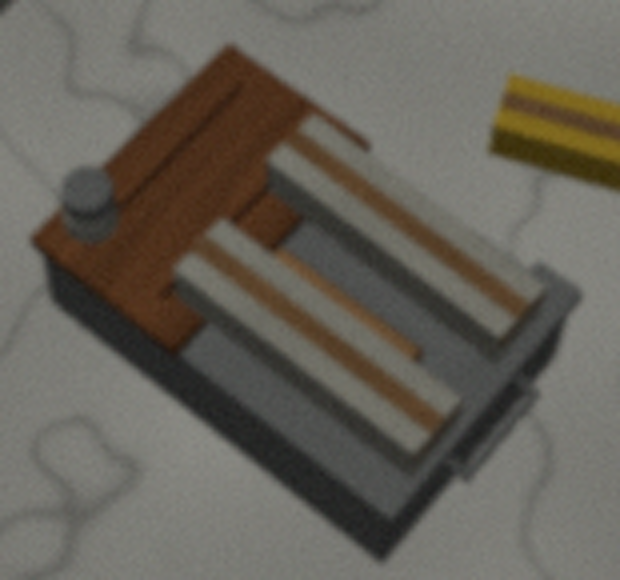

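The crop confirms it: two pale cartons with tan tape lie across the gap, the salt pot is on the board's far corner, and the yellow look-alike is off to the side. The pin shows in the gap beside and under the far carton. I'll go to carton_a first.

```bash
cat >> h.py <<'E'
def need(x,y,z,yaw):
    s=read_state();R=np.array(s['tcp_rot']);p=np.array(s['position'])
    cur=np.degrees(np.arctan2(R[1,0],R[0,0]));t=(yaw-cur+180)%360-180
    a=np.radians(yaw);D=np.array([[np.cos(a),np.sin(a),0],[np.sin(a),-np.cos(a),0],[0,0,-1]])
    sh=D.T@(np.array([x,y,z])-p)
    print('t',round(s['time_s'],2),'pos',p.round(4),'yaw',cur.round(2),'turn',np.radians(-t).round(4),'shift',sh.round(4),'zaxis',R[:,2].round(3),'j',np.round(s['joint_positions'],1))
E
python3 -c "
from h import *
need(.538,.120,.26,92.3)"
```

```text
t 0.1 pos [ 0.1821 -0.5972  0.2157] yaw 16.95 turn -1.3151 shift [ 0.7023  0.3844 -0.0443] zaxis [-0.     0.002 -1.   ] j [-83.3  30.3  82.1  -0.   67.7 -10.2]
```

{"method": "send_rows", "body": {
  "plan": [
    [0,0,0,-0.003,-0.1195],
    [0,0,0,-0.003,-0.1195],
    [0,0,0,-0.003,-0.1195],
    [0,0,0,-0.003,-0.1195],
    [0,0,0,-0.003,-0.1195],
    [0,0,0,-0.003,-0.1195],
    [0,0,0,-0.003,-0.1195],
    [0,0,0,-0.003,-0.1195],
    [0,0,0,-0.003,-0.1195],
    [0,0,0,-0.003,-0.1195],
    [0,0,0,-0.003,-0.1195]
  ]
}}

```text
time_s: 1.02
position: [0.1821, -0.5974, 0.2491]
tcp_rot: [[-0.045, 0.999, -0.0], [0.999, 0.045, 0.001], [0.001, -0.0, -1.0]]
force: [0.1, -1.1, -0.1]
opening: 0.999
grasp_force: 0.0
```

{"method": "send_rows", "body": {
  "plan": [
    [0,0.0351,0.0192,0,0],
    [0,0.0351,0.0192,0,0],
    [0,0.0351,0.0192,0,0],
    [0,0.0351,0.0192,0,0],
    [0,0.0351,0.0192,0,0],
    [0,0.0351,0.0192,0,0],
    [0,0.0351,0.0192,0,0],
    [0,0.0351,0.0192,0,0],
    [0,0.0351,0.0192,0,0],
    [0,0.0351,0.0192,0,0],
    [0,0.0351,0.0192,0,0],
    [0,0.0351,0.0192,0,0],
    [0,0.0351,0.0192,0,0],
    [0,0.0351,0.0192,0,0],
    [0,0.0351,0.0192,0,0],
    [0,0.0351,0.0192,0,0],
    [0,0.0351,0.0192,0,0],
    [0,0.0351,0.0192,0,0],
    [0,0.0351,0.0192,0,0],
    [0,0.0351,0.0192,0,0]
  ]
}}

```text
time_s: 2.68
position: [0.5383, 0.1209, 0.2492]
tcp_rot: [[-0.04, 0.999, -0.001], [0.999, 0.04, -0.0], [-0.0, -0.001, -1.0]]
force: [0.1, -0.6, 0.3]
opening: 0.995
grasp_force: 0.0
```

```bash
python3 -c "
from h import *
need(.538,.120,.125,92.3)
im,d=capture('wrist');cv2.imwrite('pics/w1.png',im)
P=cloud('wrist',d);rect(P,.135,.17,(.4,.8),(-.1,.35))
need(.538,.120,.125,92.3)"
```

```text
t 2.68 pos [0.5383 0.1209 0.2492] yaw 92.29 turn -0.0002 shift [-0.0009 -0.0004  0.1242] zaxis [-0.001 -0.    -1.   ] j [ 1.1 22.4 90.4 -0.  67.2 -1.2]
[643.8 159.2] [ 52.6 174.1] axis deg 93.5 z 0.1537 mean [0.6416 0.1727 0.1531] 9143 px [358. 149.]
[540.  149.8] [ 52.3 164.2] axis deg 92.4 z 0.153 mean [0.5398 0.1566 0.153 ] 8446 px [254. 161.]
[545.3  30.6] [51.8 14.8] axis deg 3.3 z 0.152 mean [0.545  0.0306 0.152 ] 509 px [254. 275.]
t 2.73 pos [0.5421 0.1272 0.2496] yaw 92.46 turn 0.0028 shift [-0.007  -0.0044  0.1246] zaxis [ 0.005  0.006 -1.   ] j [ 1.5 22.6 90.   0.4 67.1 -1.1]
```

View pics/w1.png

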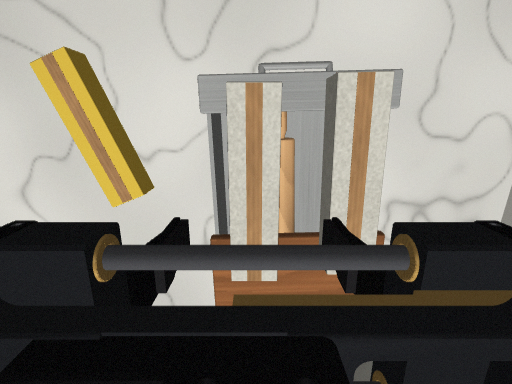

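The wrist view shows carton_a centred between the fingers (columns 228–282). The pin lies in the gap between the cartons, near column 287. I'll let the arm settle, descend and grip.

{"method": "send_rows", "body": {
  "plan": [
    [0,0,0,0,0],
    [0,0,0,0,0],
    [0,0,0,0,0]
  ]
}}

```text
time_s: 2.98
position: [0.5373, 0.118, 0.2491]
tcp_rot: [[-0.039, 0.999, -0.002], [0.999, 0.039, -0.001], [-0.0, -0.002, -1.0]]
force: [0.1, -0.1, -0.2]
opening: 0.998
grasp_force: 0.0
```

{"method": "send_rows", "body": {
  "plan": [
    [0,0,0,0.025,0],
    [0,0,0,0.025,0],
    [0,0,0,0.025,0],
    [0,0,0,0.025,0],
    [0,0,0,0.015,0],
    [0,0,0,0.009,0],
    [0,0,0,0,0],
    [0,0,0,0,0]
  ]
}}

```text
time_s: 3.65
position: [0.5382, 0.1178, 0.1258]
tcp_rot: [[-0.038, 0.999, -0.0], [0.999, 0.038, -0.0], [-0.0, -0.0, -1.0]]
force: [0.4, 0.6, 0.0]
opening: 0.997
grasp_force: 0.0
```

{"method": "send_rows", "body": {
  "plan": [
    [255,0,0,0,0],
    [255,0,0,0,0],
    [255,0,0,0,0],
    [255,0,0,0,0],
    [255,0,0,0,0],
    [255,0,0,0,0],
    [255,0,0,0,0],
    [255,0,0,0,0]
  ]
}}

```text
time_s: 4.32
position: [0.5376, 0.1189, 0.1257]
tcp_rot: [[-0.04, 0.999, -0.001], [0.999, 0.04, 0.0], [0.0, -0.001, -1.0]]
force: [-2.8, -0.4, 4.4]
opening: 0.595
grasp_force: 30.0
```

{"method": "send_rows", "body": {
  "plan": [
    [255,0,0,-0.01,0],
    [255,0,0,-0.02,0],
    [255,0,0,-0.03,0],
    [255,0,0,-0.03,0],
    [255,0,0,-0.03,0],
    [255,0,0,-0.02,0],
    [255,0,0,0,0]
  ]
}}

```text
time_s: 4.9
position: [0.5414, 0.119, 0.2707]
tcp_rot: [[-0.04, 0.999, 0.011], [0.999, 0.04, 0.0], [-0.0, 0.011, -1.0]]
force: [1.3, -0.7, -1.8]
opening: 0.592
grasp_force: 30.0
```

```bash
python3 -c "
from h import *
need(.4605,-.332,.173,4.7)"
```

```text
t 4.9 pos [0.5414 0.119  0.2707] yaw 92.27 turn 1.5284 shift [-0.1176  0.4428  0.0977] zaxis [ 0.011  0.    -1.   ] j [ 0.8 21.  89.   0.  69.4 -1.4]
```

{"method": "send_rows", "body": {
  "plan": [
    [255,0,0,0,0.08],
    [255,0,0,0,0.1225],
    [255,0,0,0,0.1225],
    [255,0,0,0,0.1225],
    [255,0,0,0,0.1225],
    [255,0,0,0,0.1225],
    [255,0,0,0,0.1225],
    [255,0,0,0,0.1225],
    [255,0,0,0,0.1225],
    [255,0,0,0,0.1225],
    [255,0,0,0,0.1225],
    [255,0,0,0,0.1225],
    [255,0,0,0,0.101],
    [255,0,0,0,0]
  ]
}}

```text
time_s: 6.07
position: [0.5372, 0.1187, 0.2637]
tcp_rot: [[0.997, 0.08, -0.003], [0.08, -0.997, -0.0], [-0.003, -0.0, -1.0]]
force: [0.6, -0.0, -2.7]
opening: 0.598
grasp_force: 30.0
```

{"method": "send_rows", "body": {
  "plan": [
    [255,-0.004,0.015,0,0],
    [255,-0.0084,0.0316,0,0],
    [255,-0.0084,0.0316,0,0],
    [255,-0.0084,0.0316,0,0],
    [255,-0.0084,0.0316,0,0],
    [255,-0.0084,0.0316,0,0],
    [255,-0.0084,0.0316,0,0],
    [255,-0.0084,0.0316,0,0],
    [255,-0.0084,0.0316,0,0],
    [255,-0.0084,0.0316,0,0],
    [255,-0.0084,0.0316,0,0],
    [255,-0.0084,0.0316,0,0],
    [255,-0.0084,0.0316,0,0],
    [255,-0.0084,0.0316,0,0],
    [255,-0.004,0.016,0,0],
    [255,0,0,0,0],
    [255,0,0,0,0],
    [255,0,0,0,0]
  ]
}}

```text
time_s: 7.57
position: [0.4571, -0.3296, 0.2647]
tcp_rot: [[0.997, 0.083, -0.001], [0.083, -0.997, 0.003], [-0.001, -0.003, -1.0]]
force: [1.0, 0.1, -1.7]
opening: 0.592
grasp_force: 30.0
```

```bash
python3 -c "
from h import *
need(.4605,-.332,.173,4.7)
im,d=capture('wrist');cv2.imwrite('pics/w2.png',im)
P=cloud('wrist',d);rect(P,.25,.32,(.2,.8),(-.6,.1));rect(P,.035,.06,(.2,.8),(-.6,.1))
im,d=capture('top');P=cloud('top',d);rect(P,.2,.32,(.2,.8),(-.6,-.1))
need(.4605,-.332,.173,4.7)"
```

```text
t 7.57 pos [ 0.4571 -0.3296  0.2647] yaw 4.76 turn 0.0011 shift [0.0032 0.0027 0.0917] zaxis [-0.001  0.003 -1.   ] j [-47.2  22.4  87.6   0.   70.1  38. ]
[ 511.4 -324.7] [105.3  76. ] axis deg 5.2 z 0.2917 mean [ 0.5141 -0.3248  0.2918] 20753 px [255. 145.]
[ 451.4 -303.4] [12.5  2. ] axis deg 6.0 z 0.3153 mean [ 0.4503 -0.3042  0.3147] 86 px [204. 278.]
[ 434.6 -331.4] [18.3 52. ] axis deg 95.0 z 0.2917 mean [ 0.4346 -0.3314  0.2917] 2128 px [255. 282.]
[ 456.1 -355.7] [12.3  1. ] axis deg 8.3 z 0.3151 mean [ 0.4548 -0.3559  0.3146] 87 px [307. 278.]
[606.8 -80.7] [76.3  2.7] axis deg 3.8 z 0.0556 mean [ 0.6072 -0.0808  0.0555] 293 px [69. 37.]
[530.7 -86.1] [65.3  3.2] axis deg 4.4 z 0.048 mean [ 0.5301 -0.086   0.0478] 549 px [ 83. 102.]
[ 374.3 -175.9] [49.9 19.7] axis deg 78.2 z 0.05 mean [ 0.3775 -0.1794  0.0492] 292 px [153. 213.]
[ 535.  -322.4] [59.6 52.4] axis deg 4.9 z 0.2906 mean [ 0.5389 -0.3157  0.2877] 250 px [339. 166.]
t 7.67 pos [ 0.4575 -0.3293  0.2652] yaw 4.81 turn 0.002 shift [0.0027 0.0029 0.0922] zaxis [-0.001  0.001 -1.   ] j [-47.1  22.4  87.6   0.   70.1  38.1]
```

View pics/w2.png

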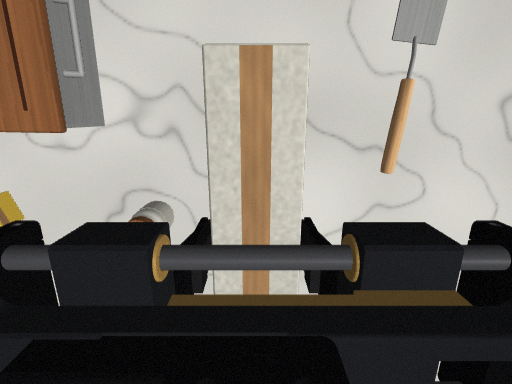

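The held carton sits square and centred (columns 204–308), its far end at row 44, with the base hidden beneath it. I'll correct slightly, lower it and release.

{"method": "send_rows", "body": {
  "plan": [
    [255,0.0015,0.0026,0.01,0],
    [255,0,0,0.03,0],
    [255,0,0,0.03,0],
    [255,0,0,0.03,0],
    [255,0,0,0.03,0],
    [255,0,0,0.025,0],
    [255,0,0,0.015,0],
    [255,0,0,0.01,0],
    [255,0,0,0,0],
    [255,0,0,0,0],
    [255,0,0,0,0]
  ]
}}

```text
time_s: 8.58
position: [0.4601, -0.3341, 0.0866]
tcp_rot: [[0.997, 0.082, 0.002], [0.082, -0.997, -0.002], [0.002, 0.002, -1.0]]
force: [0.3, 0.0, -2.5]
opening: 0.596
grasp_force: 30.0
```

```bash
python3 -c "
from h import *
need(.459,-.332,.063,4.7)"
```

```text
t 8.58 pos [ 0.4601 -0.3341  0.0866] yaw 4.72 turn 0.0003 shift [-0.001  -0.0022  0.0236] zaxis [ 0.002 -0.002 -1.   ] j [-47.2  36.3  96.7   0.   46.9  38. ]
```

{"method": "send_rows", "body": {
  "plan": [
    [255,-0.001,-0.001,0.01,0],
    [255,0,0,0.008,0],
    [255,0,0,0.005,0],
    [255,0,0,0.001,0],
    [255,0,0,0,0],
    [255,0,0,0,0]
  ]
}}

```text
time_s: 9.08
position: [0.4578, -0.3325, 0.0616]
tcp_rot: [[0.997, 0.082, -0.0], [0.082, -0.997, 0.0], [-0.0, -0.0, -1.0]]
force: [-1.0, 0.5, 1.3]
opening: 0.597
grasp_force: 30.0
```

{"method": "send_rows", "body": {
  "plan": [
    [0,0,0,0,0],
    [0,0,0,0,0],
    [0,0,0,0,0],
    [0,0,0,0,0],
    [0,0,0,0,0],
    [0,0,0,0,0],
    [0,0,0,-0.01,0],
    [0,0,0,-0.025,0],
    [0,0,0,-0.035,0],
    [0,0,0,-0.035,0],
    [0,0,0,-0.035,0],
    [0,0,0,-0.035,0],
    [0,0,0,-0.015,0],
    [0,0,0,0,0],
    [0,0,0,0,0]
  ]
}}

```text
time_s: 10.33
position: [0.4583, -0.3328, 0.2531]
tcp_rot: [[0.997, 0.082, 0.002], [0.082, -0.997, -0.002], [0.002, 0.002, -1.0]]
force: [-0.4, -0.2, -0.5]
opening: 1.006
grasp_force: 0.0
```

```bash
python3 -c "
from h import *
need(.641,.134,.125,93.2)
im,d=capture('scene');P=cloud('scene',d);rect(P,.08,.1,(.3,.65),(-.45,-.2));rect(P,.142,.16,(.4,.8),(.05,.35))
cv2.imwrite('pics/s2.png',cv2.resize(im[80:300,120:400],None,fx=2.6,fy=2.6))
im,d=capture('top');P=cloud('top',d);rect(P,.08,.1,(.3,.65),(-.45,-.2))
"
```

```text
t 10.33 pos [ 0.4583 -0.3328  0.2531] yaw 4.69 turn -1.5447 shift [0.4559 0.2085 0.1281] zaxis [ 0.002 -0.002 -1.   ] j [-47.3  23.2  88.3  -0.   68.3  38. ]
[ 459.1 -329.5] [212.5  58.2] axis deg 4.2 z 0.0868 mean [ 0.4635 -0.3283  0.0868] 867 px [201. 131.]
[640.2 144.9] [ 56.4 191.1] axis deg 92.7 z 0.151 mean [0.6411 0.1478 0.1508] 1334 px [272. 251.]
[ 545.7 -326.2] [57.6 40. ] axis deg 85.9 z 0.0882 mean [ 0.5466 -0.3264  0.0881] 129 px [330. 173.]
```

View pics/s2.png

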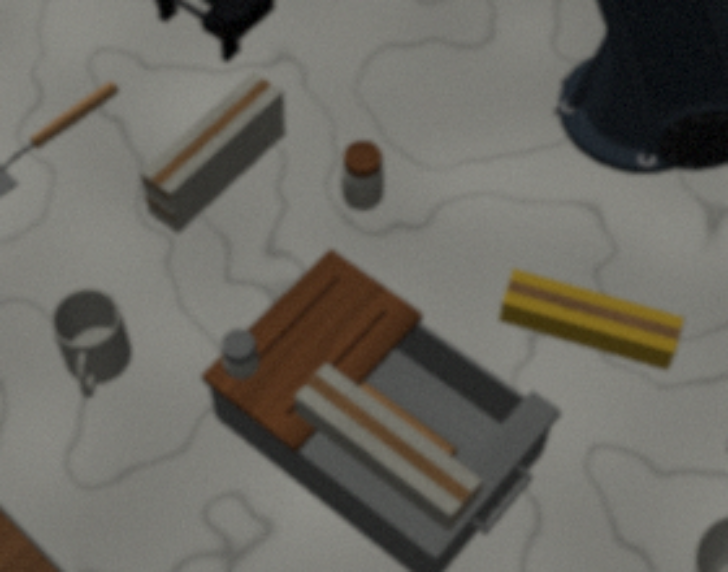

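Carton_a is square on the base: the scene-camera centre is (459,-330) against (460,-331) before. Now carton_b.

{"method": "send_rows", "body": {
  "plan": [
    [0,0,0,0,-0.1188],
    [0,0,0,0,-0.1188],
    [0,0,0,0,-0.1188],
    [0,0,0,0,-0.1188],
    [0,0,0,0,-0.1188],
    [0,0,0,0,-0.1188],
    [0,0,0,0,-0.1188],
    [0,0,0,0,-0.1188],
    [0,0,0,0,-0.1188],
    [0,0,0,0,-0.1188],
    [0,0,0,0,-0.1188],
    [0,0,0,0,-0.1188],
    [0,0,0,0,-0.1188],
    [0,0,0,0,0]
  ]
}}

```text
time_s: 11.6
position: [0.4572, -0.3318, 0.2493]
tcp_rot: [[-0.057, 0.998, -0.003], [0.998, 0.057, 0.003], [0.004, -0.003, -1.0]]
force: [0.4, 0.2, -0.0]
opening: 1.007
grasp_force: 0.0
```

{"method": "send_rows", "body": {
  "plan": [
    [0,0.0163,0.0074,0,0],
    [0,0.0326,0.0149,0,0],
    [0,0.0326,0.0149,0,0],
    [0,0.0326,0.0149,0,0],
    [0,0.0326,0.0149,0,0],
    [0,0.0326,0.0149,0,0],
    [0,0.0326,0.0149,0,0],
    [0,0.0326,0.0149,0,0],
    [0,0.0326,0.0149,0,0],
    [0,0.0326,0.0149,0,0],
    [0,0.0326,0.0149,0,0],
    [0,0.0326,0.0149,0,0],
    [0,0.0326,0.0149,0,0],
    [0,0.0326,0.0149,0,0],
    [0,0.0163,0.0074,0,0],
    [0,0,0,0,0],
    [0,0,0,0,0],
    [0,0,0,0,0]
  ]
}}

```text
time_s: 13.1
position: [0.6401, 0.1338, 0.2503]
tcp_rot: [[-0.054, 0.999, -0.003], [0.999, 0.054, -0.001], [-0.001, -0.003, -1.0]]
force: [0.7, 0.1, 1.1]
opening: 1.001
grasp_force: 0.0
```

```bash
python3 -c "
from h import *
need(.641,.134,.125,93.2)
im,d=capture('wrist');cv2.imwrite('w3.png',im);P=cloud('wrist',d);rect(P,.142,.17,(.5,.8),(0,.35))
need(.641,.134,.125,93.2)"
```

```text
t 13.1 pos [0.6401 0.1338 0.2503] yaw 93.08 turn -0.0021 shift [1.000e-04 9.000e-04 1.253e-01] zaxis [-0.003 -0.001 -1.   ] j [ 2.1 30.7 75.3 -0.  74.1 -1. ]
[639.8 155.8] [ 52.1 165.3] axis deg 93.4 z 0.1529 mean [0.6394 0.1622 0.1529] 8429 px [256. 161.]
[646.5  35.5] [50.9 14.2] axis deg 3.2 z 0.1527 mean [0.6462 0.0361 0.1527] 465 px [256. 275.]
t 13.15 pos [0.6402 0.1333 0.2506] yaw 93.04 turn -0.0027 shift [0.0006 0.0008 0.1256] zaxis [-0.002 -0.001 -1.   ] j [ 2.  30.7 75.3 -0.  74.1 -1. ]
```

{"method": "send_rows", "body": {
  "plan": [
    [0,0,0,0.015,0],
    [0,0,0,0.03,0],
    [0,0,0,0.03,0],
    [0,0,0,0.025,0],
    [0,0,0,0.015,0],
    [0,0,0,0.01,0],
    [0,0,0,0,0],
    [0,0,0,0,0],
    [255,0,0,0,0],
    [255,0,0,0,0],
    [255,0,0,0,0],
    [255,0,0,0,0],
    [255,0,0,0,0],
    [255,0,0,0,0],
    [255,0,0,0,0],
    [255,0,0,0,0]
  ]
}}

```text
time_s: 14.48
position: [0.641, 0.1347, 0.1268]
tcp_rot: [[-0.055, 0.998, 0.0], [0.998, 0.055, 0.0], [0.0, 0.0, -1.0]]
force: [-0.5, -0.5, 1.9]
opening: 0.592
grasp_force: 30.0
```

{"method": "send_rows", "body": {
  "plan": [
    [255,0,0,-0.01,0],
    [255,0,0,-0.02,0],
    [255,0,0,-0.03,0],
    [255,0,0,-0.03,0],
    [255,0,0,-0.03,0],
    [255,0,0,-0.02,0],
    [255,0,0,0,0],
    [255,0,0,0,0],
    [255,0,0,0,0]
  ]
}}

```text
time_s: 15.23
position: [0.6397, 0.1345, 0.2648]
tcp_rot: [[-0.055, 0.998, -0.004], [0.998, 0.055, -0.0], [0.0, -0.004, -1.0]]
force: [-0.1, -0.1, -1.9]
opening: 0.599
grasp_force: 30.0
```

```bash
python3 -c "
from h import *
need(.459,-.332,.107,4.6)"
```

```text
t 15.23 pos [0.6397 0.1345 0.2648] yaw 93.17 turn 1.5459 shift [-0.2175  0.4505  0.1578] zaxis [-0.004 -0.    -1.   ] j [ 2.1 30.  74.3 -0.  75.9 -1.1]
```

{"method": "send_rows", "body": {
  "plan": [
    [255,0,0,0,0.1189],
    [255,0,0,0,0.1189],
    [255,0,0,0,0.1189],
    [255,0,0,0,0.1189],
    [255,0,0,0,0.1189],
    [255,0,0,0,0.1189],
    [255,0,0,0,0.1189],
    [255,0,0,0,0.1189],
    [255,0,0,0,0.1189],
    [255,0,0,0,0.1189],
    [255,0,0,0,0.1189],
    [255,0,0,0,0.1189],
    [255,0,0,0,0.1189],
    [255,0,0,0,0]
  ]
}}

```text
time_s: 16.4
position: [0.6395, 0.1344, 0.2635]
tcp_rot: [[0.997, 0.078, -0.006], [0.078, -0.997, -0.0], [-0.006, -0.0, -1.0]]
force: [-0.2, -0.2, -1.5]
opening: 0.596
grasp_force: 30.0
```

{"method": "send_rows", "body": {
  "plan": [
    [255,-0.0077,0.0161,0,0],
    [255,-0.0154,0.0322,0,0],
    [255,-0.0154,0.0322,0,0],
    [255,-0.0154,0.0322,0,0],
    [255,-0.0154,0.0322,0,0],
    [255,-0.0154,0.0322,0,0],
    [255,-0.0154,0.0322,0,0],
    [255,-0.0154,0.0322,0,0],
    [255,-0.0154,0.0322,0,0],
    [255,-0.0154,0.0322,0,0],
    [255,-0.0154,0.0322,0,0],
    [255,-0.0154,0.0322,0,0],
    [255,-0.0154,0.0322,0,0],
    [255,-0.0154,0.0322,0,0],
    [255,-0.0077,0.0161,0,0],
    [255,0,0,0,0],
    [255,0,0,0,0],
    [255,0,0,0,0],
    [255,0,0,0,0]
  ]
}}

```text
time_s: 17.98
position: [0.4624, -0.3305, 0.2658]
tcp_rot: [[0.997, 0.083, -0.001], [0.083, -0.997, 0.002], [-0.001, -0.002, -1.0]]
force: [0.1, 0.6, -1.3]
opening: 0.594
grasp_force: 30.0
```

```bash
python3 -c "
from h import *
need(.461,-.332,.107,4.6)
im,d=capture('wrist');P=cloud('wrist',d);rect(P,.27,.32,(.2,.8),(-.6,.1))
need(.461,-.332,.107,4.6)"
```

```text
t 17.98 pos [ 0.4624 -0.3305  0.2658] yaw 4.75 turn 0.0026 shift [-0.0015  0.0014  0.1588] zaxis [-0.001  0.002 -1.   ] j [-46.8  22.8  86.9   0.   70.5  38.4]
[ 515.3 -326.7] [103.6  76.1] axis deg 4.7 z 0.2918 mean [ 0.5175 -0.326   0.292 ] 19912 px [255. 149.]
[ 456.4 -305.1] [11.7  1.1] axis deg 2.6 z 0.3155 mean [ 0.4553 -0.3054  0.3149] 71 px [204. 277.]
[ 439.1 -332.7] [18.2 52. ] axis deg 94.6 z 0.2918 mean [ 0.4392 -0.3327  0.2918] 2109 px [256. 282.]
[ 460.8 -356.8] [11.2  1.2] axis deg 9.3 z 0.3154 mean [ 0.4597 -0.357   0.315 ] 75 px [307. 277.]
t 18.03 pos [ 0.4626 -0.3305  0.2661] yaw 4.76 turn 0.0028 shift [-0.0017  0.0014  0.1591] zaxis [-0.001  0.001 -1.   ] j [-46.8  22.7  86.9   0.   70.5  38.4]
```

{"method": "send_rows", "body": {
  "plan": [
    [255,-0.0025,0.0016,0.01,0],
    [255,0,0,0.025,0],
    [255,0,0,0.03,0],
    [255,0,0,0.03,0],
    [255,0,0,0.02,0],
    [255,0,0,0.012,0],
    [255,0,0,0.008,0],
    [255,0,0,0,0],
    [255,0,0,0,0],
    [255,0,0,0,0]
  ]
}}

```text
time_s: 18.87
position: [0.4607, -0.3343, 0.1324]
tcp_rot: [[0.997, 0.081, 0.001], [0.081, -0.997, -0.002], [0.001, 0.002, -1.0]]
force: [-0.1, -0.7, -2.5]
opening: 0.594
grasp_force: 30.0
```

{"method": "send_rows", "body": {
  "plan": [
    [255,-0.001,-0.001,0.01,0],
    [255,0,0,0.008,0],
    [255,0,0,0.005,0],
    [255,0,0,0.0025,0],
    [255,0,0,0,0],
    [255,0,0,0,0],
    [255,0,0,0,0]
  ]
}}

```text
time_s: 19.45
position: [0.4585, -0.3325, 0.1067]
tcp_rot: [[0.997, 0.08, -0.001], [0.08, -0.997, 0.001], [-0.001, -0.001, -1.0]]
force: [-1.6, 2.5, 5.9]
opening: 0.598
grasp_force: 30.0
```

Light contact, so I'll release.

{"method": "send_rows", "body": {
  "plan": [
    [0,0,0,0,0],
    [0,0,0,0,0],
    [0,0,0,0,0],
    [0,0,0,0,0],
    [0,0,0,0,0],
    [0,0,0,0,0],
    [0,0,0,-0.01,0],
    [0,0,0,-0.025,0],
    [0,0,0,-0.035,0],
    [0,0,0,-0.035,0],
    [0,0,0,-0.035,0],
    [0,0,0,-0.025,0],
    [0,0,0,-0.015,0],
    [0,0,0,0,0],
    [0,0,0,0,0]
  ]
}}

```text
time_s: 20.7
position: [0.459, -0.3331, 0.2871]
tcp_rot: [[0.997, 0.08, 0.002], [0.08, -0.997, -0.002], [0.001, 0.002, -1.0]]
force: [-0.7, -0.4, -0.3]
opening: 1.004
grasp_force: 0.0
```

```bash
python3 -c "
from h import *
im,d=capture('scene');P=cloud('scene',d);rect(P,.12,.145,(.3,.65),(-.45,-.2))
print('pin');rect(P,.03,.06,(.49,.69),(.02,.25))
cv2.imwrite('pics/s3.png',cv2.resize(im[100:320,120:400],None,fx=2.6,fy=2.6))
im,d=capture('top');P=cloud('top',d);print('pin top');rect(P,.025,.06,(.49,.69),(.02,.25)); print('covers');rect(P,.1,.12,(.4,.85),(-.2,.4))
cv2.imwrite('t3.png',im)
need(.59,.1,.125,93.2)
"
```

```text
[ 456.6 -330.3] [215.2  62.1] axis deg 4.6 z 0.1306 mean [ 0.4622 -0.3273  0.1303] 953 px [200. 123.]
pin
[576.8 109.4] [ 40.2 153.9] axis deg 94.6 z 0.0401 mean [0.5794 0.1059 0.0398] 546 px [275. 244.]
[669.3 222.8] [ 54.6 107.4] axis deg 135.9 z 0.0449 mean [0.674  0.2203 0.0447] 137 px [282. 291.]
pin top
[575.1 129.3] [ 39. 152.] axis deg 94.0 z 0.0402 mean [0.5741 0.1194 0.0394] 311 px [216. 170.]
covers
[598.8 -17.4] [220.6 139.9] axis deg 3.7 z 0.1085 mean [ 0.5924 -0.0155  0.1084] 1914 px [250. 162.]
[583.3 222.2] [220.3  41.5] axis deg 3.8 z 0.1084 mean [0.5808 0.2211 0.1083] 592 px [188. 166.]
t 20.8 pos [ 0.4581 -0.3322  0.2848] yaw 4.61 turn -1.5462 shift [0.4241 0.1558 0.1598] zaxis [-0.002  0.002 -1.   ] j [-47.3  21.5  85.7  -0.   72.9  38.1]
```

View pics/s3.png

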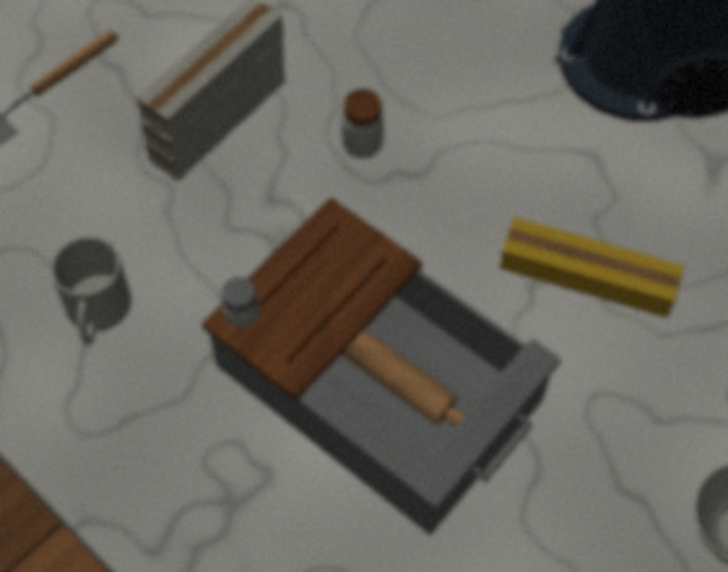

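Both cartons are stacked squarely: the column's top centre is (457,-330), axis 4.6°. The pin lies from under the board, with its left body end near (440,410) in the crop and the handle running towards the strip. Since the tool stays vertical, the pin has to pivot in the grip. I'll grip it left of centre, slide it right until the left tip clears the strip, then lift so the board edge tilts it. Next is a look from above the gap.

{"method": "send_rows", "body": {
  "plan": [
    [0,0,0,0,-0.1193],
    [0,0,0,0,-0.1193],
    [0,0,0,0,-0.1193],
    [0,0,0,0,-0.1193],
    [0,0,0,0,-0.1193],
    [0,0,0,0,-0.1193],
    [0,0,0,0,-0.1193],
    [0,0,0,0,-0.1193],
    [0,0,0,0,-0.1193],
    [0,0,0,0,-0.1193],
    [0,0,0,0,-0.1193],
    [0,0,0,0,-0.1193],
    [0,0,0,0,-0.1193],
    [0,0,0,0,0]
  ]
}}

```text
time_s: 21.97
position: [0.4581, -0.3322, 0.2839]
tcp_rot: [[-0.062, 0.998, -0.003], [0.998, 0.062, 0.003], [0.003, -0.003, -1.0]]
force: [-0.3, -0.4, -0.1]
opening: 1.001
grasp_force: 0.0
```

{"method": "send_rows", "body": {
  "plan": [
    [0,0.016,0.0055,0,0],
    [0,0.0325,0.0111,0,0],
    [0,0.0325,0.0111,0,0],
    [0,0.0325,0.0111,0,0],
    [0,0.0325,0.0111,0,0],
    [0,0.0325,0.0111,0,0],
    [0,0.0325,0.0111,0,0],
    [0,0.0325,0.0111,0,0],
    [0,0.0325,0.0111,0,0],
    [0,0.0325,0.0111,0,0],
    [0,0.0325,0.0111,0,0],
    [0,0.0325,0.0111,0,0],
    [0,0.0325,0.0111,0,0],
    [0,0.0325,0.0111,0,0],
    [0,0.016,0.0055,0,0],
    [0,0,0,0,0],
    [0,0,0,0,0],
    [0,0,0,0,0]
  ]
}}

```text
time_s: 23.47
position: [0.5857, 0.1294, 0.285]
tcp_rot: [[-0.059, 0.998, -0.002], [0.998, 0.059, -0.001], [-0.001, -0.002, -1.0]]
force: [0.2, -0.5, -1.3]
opening: 1.002
grasp_force: 0.0
```

Run:
```python
from h import *
need(.5885,.15,.25,93.75)
im,d=capture('wrist');cv2.imwrite('pics/w4.png',im);P=cloud('wrist',d)
print('pin');rect(P,.03,.06,(.5,.68),(.02,.25))
print('high pin');rect(P,.04,.06,(.5,.68),(.02,.25))
print('covers');rect(P,.1,.115,(.4,.75),(-.2,.3))
# wall tops / inner extents at y~.13
row=np.abs(P[...,1]-.16)<.01
for z0,z1 in((.085,.1),(-.01,.012)):
    m=row&(P[...,2]>z0)&(P[...,2]<z1)&(P[...,0]>.45)&(P[...,0]<.75)
    print(z0,m.sum(),np.percentile(P[m][:,0],[0,1,25,50,75,99,100]).round(4) if m.any() else '')
```

```text
t 23.47 pos [0.5857 0.1294 0.285 ] yaw 93.38 turn -0.0065 shift [0.0204 0.0041 0.035 ] zaxis [-0.002 -0.001 -1.   ] j [ 1.8 24.4 80.9 -0.  74.8 -1.6]
pin
[576.3 113.4] [ 38.2 176.7] axis deg 93.6 z 0.0422 mean [0.577  0.109  0.0408] 2252 px [249. 178.]
high pin
[577.9  97.4] [ 29.5 138.6] axis deg 94.0 z 0.0441 mean [0.5774 0.1006 0.0437] 1458 px [249. 183.]
covers
[582.1 222.6] [219.8  40.1] axis deg 3.8 z 0.1088 mean [0.5825 0.2228 0.1088] 6204 px [257.  99.]
[590.8  41.4] [187.8  24.3] axis deg 3.7 z 0.1084 mean [0.5913 0.0429 0.1079] 2353 px [256. 236.]
[599.4 -39.7] [219.8  61.5] axis deg 3.6 z 0.1084 mean [ 0.589  -0.0345  0.1085] 4171 px [251. 284.]
0.085 175 [0.4808 0.4811 0.4852 0.6859 0.6878 0.6916 0.6917]
-0.01 1490 [0.45   0.4519 0.5317 0.6173 0.6671 0.7478 0.7499]
```

View pics/w4.png

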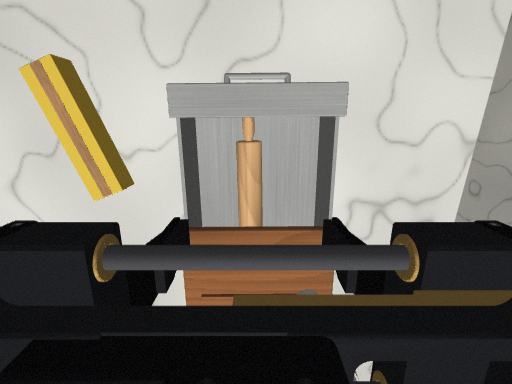

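The pin is seen with its body's left end at row 140 and the handle reaching the strip at row 117; the inner walls are at columns about 200 and 318. The body's left end is at y≈0.167, so its centre is at y≈0.082 and the left tip at y≈0.217. I'll grip at y≈0.127 with the tool centred between the walls, then slide right 20 mm.

{"method": "send_rows", "body": {
  "plan": [
    [0,-0.0025,0.0025,0.015,-0.0065],
    [0,0,0,0.03,0],
    [0,0,0,0.035,0],
    [0,0,0,0.035,0],
    [0,0,0,0.035,0],
    [0,0,0,0.03,0],
    [0,0,0,0.025,0],
    [0,0,0,0.015,0],
    [0,0,0,0.005,0],
    [0,0,0,0,0],
    [0,0,0,0,0],
    [0,0,0,0,0],
    [0,0,0,0,0]
  ]
}}

```text
time_s: 24.6
position: [0.5902, 0.1275, 0.0627]
tcp_rot: [[-0.067, 0.998, 0.003], [0.998, 0.067, 0.0], [-0.0, 0.003, -1.0]]
force: [0.1, 0.0, 0.0]
opening: 0.998
grasp_force: 0.0
```

```bash
python3 -c "
from h import *
need(.588,.127,.026,93.75)"
```

```text
t 24.6 pos [0.5902 0.1275 0.0627] yaw 93.82 turn 0.0012 shift [-0.0004 -0.0023  0.0367] zaxis [ 0.003  0.    -1.   ] j [ 1.6 40.3 92.1 -0.  47.4 -2.2]
```

{"method": "send_rows", "body": {
  "plan": [
    [0,0,0,0,0],
    [0,0,0,0,0],
    [0,0,0,0,0]
  ]
}}

```text
time_s: 24.85
position: [0.5893, 0.1279, 0.0617]
tcp_rot: [[-0.067, 0.998, 0.001], [0.998, 0.067, 0.0], [-0.0, 0.001, -1.0]]
force: [-0.9, -0.4, 0.0]
opening: 1.001
grasp_force: 0.0
```

{"method": "send_rows", "body": {
  "plan": [
    [0,0,-0.0005,0.004,0],
    [0,0,0,0.006,0],
    [0,0,0,0.006,0],
    [0,0,0,0.004,0],
    [0,0,0,0,0],
    [0,0,0,0,0]
  ]
}}

```text
time_s: 25.35
position: [0.5881, 0.1277, 0.0403]
tcp_rot: [[-0.067, 0.998, -0.001], [0.998, 0.067, -0.0], [0.0, -0.001, -1.0]]
force: [-0.3, 1.1, -0.1]
opening: 1.0
grasp_force: 0.0
```

{"method": "send_rows", "body": {
  "plan": [
    [0,0,0,0.003,0],
    [0,0,0,0.004,0],
    [0,0,0,0.004,0],
    [0,0,0,0.003,0],
    [0,0,0,0,0],
    [0,0,0,0,0]
  ]
}}

```text
time_s: 25.85
position: [0.5883, 0.1277, 0.0267]
tcp_rot: [[-0.067, 0.998, -0.001], [0.998, 0.067, -0.0], [0.0, -0.001, -1.0]]
force: [0.3, -1.0, -0.5]
opening: 1.003
grasp_force: 0.0
```

{"method": "send_rows", "body": {
  "plan": [
    [255,0,0,0,0],
    [255,0,0,0,0],
    [255,0,0,0,0],
    [255,0,0,0,0],
    [255,0,0,0,0],
    [255,0,0,0,0],
    [255,0,0,0,0],
    [255,0,0,0,0],
    [255,0,0,0,0]
  ]
}}

```text
time_s: 26.6
position: [0.5847, 0.1277, 0.0273]
tcp_rot: [[-0.067, 0.998, -0.008], [0.998, 0.067, -0.0], [0.0, -0.008, -1.0]]
force: [-8.1, -1.2, 8.2]
opening: 0.412
grasp_force: 28.6
```

{"method": "send_rows", "body": {
  "plan": [
    [255,0,0,0,0],
    [255,0,0,0,0],
    [255,0,0,0,0]
  ]
}}

```text
time_s: 26.85
position: [0.5847, 0.1277, 0.0273]
tcp_rot: [[-0.067, 0.998, -0.008], [0.998, 0.067, -0.0], [0.0, -0.008, -1.0]]
force: [-6.3, -1.7, 9.0]
opening: 0.417
grasp_force: 28.7
```

Run:
```python
from h import *
need(.588,.127,.026,93.75)
im,d=capture('scene');P=cloud('scene',d);np.save('s5.npy',d)
rect(P,.03,.06,(.49,.69),(.04,.25))
a=im[165:310,190:345];wr,dw=capture('wrist');a=cv2.resize(a,(410,384));cv2.imwrite('pics/s5.png',cv2.resize(np.hstack([a,wr[:,120:]]),(800,383)))
s=read_state();print(s['opening'],s['force'],s['moment'])
```

```text
t 26.85 pos [0.5847 0.1277 0.0273] yaw 93.85 turn 0.0017 shift [-0.0009  0.0033  0.0013] zaxis [-0.008 -0.    -1.   ] j [ 1.6 43.4 93.1 -0.  43.9 -2.2]
[589.7  52.4] [30.3 39.5] axis deg 167.8 z 0.0419 mean [0.5908 0.0528 0.0411] 103 px [259. 235.]
[581.1 166.5] [38.9 41.5] axis deg 102.2 z 0.0397 mean [0.5846 0.1634 0.0391] 113 px [288. 258.]
[670.4 221.6] [ 56.  110.2] axis deg 135.2 z 0.0438 mean [0.6747 0.2194 0.0447] 137 px [282. 291.]
0.4120628765426704 [-5.98675844 -0.34709508  8.15420986] [-0.17889915  1.38838613 -0.09347312]
```

View pics/s5.png

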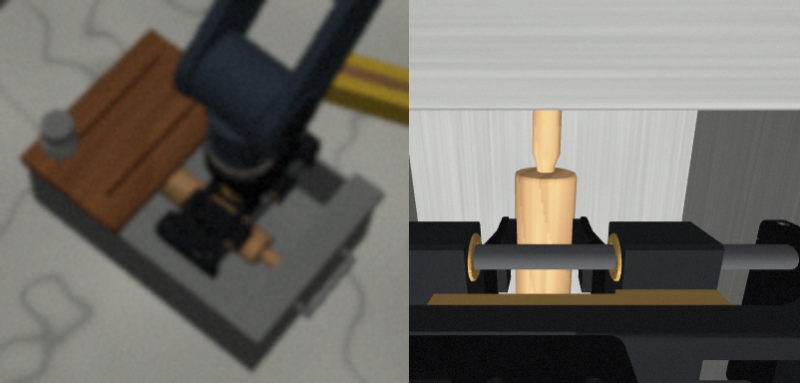

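The grip is centred, but the opening is 36 mm on a 40 mm pin and the tool is being pushed up, so the pads are closing above the axis. I'll open, go about 4 mm lower and close again.

{"method": "send_rows", "body": {
  "plan": [
    [100,0,0,0,0],
    [80,0,0,0,0],
    [80,0,0,0,0],
    [80,0,0,0,0],
    [80,0,0,0,0],
    [80,0,0,0.002,0],
    [80,0,0,0.002,0],
    [80,0,0,0,0],
    [80,0,0,0,0],
    [80,0,0,0,0]
  ]
}}

```text
time_s: 27.78
position: [0.5888, 0.1277, 0.0229]
tcp_rot: [[-0.067, 0.998, 0.0], [0.998, 0.067, 0.0], [0.0, 0.0, -1.0]]
force: [-0.7, 0.6, -0.5]
opening: 0.685
grasp_force: 0.2
```

{"method": "send_rows", "body": {
  "plan": [
    [255,0,0,0,0],
    [255,0,0,0,0],
    [255,0,0,0,0],
    [255,0,0,0,0],
    [255,0,0,0,0],
    [255,0,0,0,0]
  ]
}}

```text
time_s: 28.28
position: [0.5885, 0.1278, 0.0231]
tcp_rot: [[-0.067, 0.998, -0.0], [0.998, 0.067, 0.0], [0.0, -0.0, -1.0]]
force: [-0.6, -0.2, 0.9]
opening: 0.453
grasp_force: 29.4
```

Good: 39.4 mm and almost no side load. I'll lift 2 mm and slide right.

{"method": "send_rows", "body": {
  "plan": [
    [255,0,0,-0.002,0],
    [255,0,0,0,0],
    [255,-0.003,0,0,0],
    [255,-0.005,0,0,0],
    [255,-0.005,0,0,0],
    [255,-0.004,0,0,0],
    [255,-0.002,0,0,0],
    [255,0,0,0,0],
    [255,0,0,0,0]
  ]
}}

```text
time_s: 29.03
position: [0.5899, 0.1083, 0.025]
tcp_rot: [[-0.067, 0.998, 0.0], [0.998, 0.067, -0.0], [-0.0, -0.0, -1.0]]
force: [-0.3, -0.1, -2.1]
opening: 0.452
grasp_force: 29.3
```

Run:
```python
from h import *
need(.59,.107,.026,93.75)
im,d=capture('wrist');P=cloud('wrist',d);cv2.imwrite('pics/w6.png',im)
m=(P[...,2]>.035)&(P[...,2]<.07)&(P[...,0]>.55)&(P[...,0]<.62)&(P[...,1]>.1)&(P[...,1]<.22);q=P[m];print(q[:,1].max(),np.median(q[:,2]))
m=(P[...,2]>.022)&(P[...,2]<.07)&(abs(P[...,0]-.582)<.012)&(P[...,1]>.15)&(P[...,1]<.22);q=P[m];print('tip',q[:,1].max(),np.percentile(q[:,2],[10,50,90]))
print(read_state()['force'],read_state()['opening'])
```

```text
t 29.03 pos [0.5899 0.1083 0.025 ] yaw 93.82 turn 0.0012 shift [-0.0013 -0.     -0.001 ] zaxis [ 0. -0. -1.] j [-0.3 43.5 93.4 -0.  43.1 -4.1]
0.19634298662787694 0.04383135568796562
tip 0.1967559553700771 [0.0328415  0.03631302 0.03765797]
[ 0.19783536 -0.39568994 -1.54636575] 0.4513463294943467
```

View pics/w6.png

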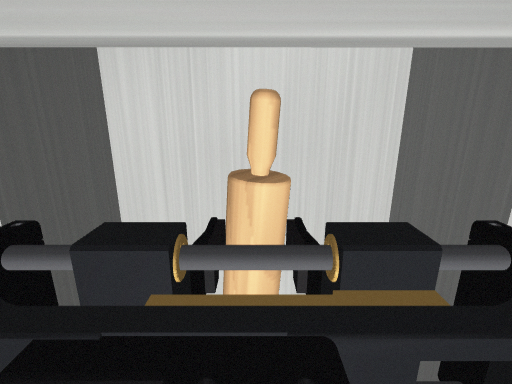

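The whole left handle tip is now in view at row 90, about 6 mm short of the strip edge (row 45). Lifting slowly.

{"method": "send_rows", "body": {
  "plan": [
    [255,-0.002,0,-0.002,0],
    [255,0,0,-0.004,0],
    [255,0,0,-0.006,0],
    [255,0,0,-0.006,0],
    [255,0,0,-0.006,0],
    [255,0,0,-0.006,0],
    [255,0,0,-0.006,0],
    [255,0,0,-0.004,0],
    [255,0,0,-0.003,0],
    [255,0,0,0,0],
    [255,0,0,0,0]
  ]
}}

```text
time_s: 30.0
position: [0.59, 0.1068, 0.0682]
tcp_rot: [[-0.067, 0.998, 0.0], [0.998, 0.067, 0.0], [0.0, 0.0, -1.0]]
force: [-0.8, -0.5, -2.8]
opening: 0.459
grasp_force: 29.5
```

```bash
cat > pin.py <<'E'
from h import *
need(.59,.107,.026,93.75)
for n in('wrist','scene'):
    im,d=capture(n);P=cloud(n,d);hsv=cv2.cvtColor(im,cv2.COLOR_BGR2HSV)
    c=calibration('wrist');s=read_state()['position']
    m=(hsv[...,0]>8)&(hsv[...,0]<22)&(hsv[...,1]>70)&(abs(P[...,0]-s[0])<.022)&(P[...,1]>.058)&(P[...,1]<.38)&(P[...,2]>.02)&(P[...,2]<s[2]+.12)
    if n=='wrist': m[240:]=0
    q=P[m]
    if len(q)>50:
        print(n,len(q))
        for y0 in np.arange(.06,.36,.02):
            r=q[(q[:,1]>=y0)&(q[:,1]<y0+.02)]
            if len(r)>4: print(' y%.2f ztop %.3f n%d'%(y0+.01,np.percentile(r[:,2],90),len(r)),end=';')
        print(' ymax',q[:,1].max().round(3))
s=read_state();print(np.round(s['force'],1),s['opening'],s['grasp_force'])
E
python3 pin.py
```

```text
t 30.0 pos [0.59   0.1068 0.0682] yaw 93.84 turn 0.0016 shift [0.0002 0.     0.0422] zaxis [ 0.  0. -1.] j [-0.4 39.6 92.5  0.  47.9 -4.3]
wrist 6652
 y0.11 ztop 0.091 n1084; y0.13 ztop 0.092 n1954; y0.15 ztop 0.092 n1675; y0.17 ztop 0.084 n1091; y0.19 ztop 0.085 n848; ymax 0.195
scene 264
 y0.07 ztop 0.086 n11; y0.09 ztop 0.185 n16; y0.11 ztop 0.184 n30; y0.13 ztop 0.093 n58; y0.15 ztop 0.091 n73; y0.17 ztop 0.085 n39; y0.19 ztop 0.085 n37; ymax 0.197
[ 0.  -0.9 -2. ] 0.45382562726389436 29.46567189243069
```

{"method": "send_rows", "body": {
  "plan": [
    [255,0,0,-0.003,0],
    [255,0,0,-0.003,0],
    [255,0,0,-0.003,0],
    [255,0,0,-0.003,0],
    [255,0,0,-0.003,0],
    [255,0,0,-0.003,0],
    [255,0,0,0,0],
    [255,0,0,0,0]
  ]
}}

```text
time_s: 30.77
position: [0.5898, 0.1069, 0.0861]
tcp_rot: [[-0.067, 0.998, -0.0], [0.998, 0.067, 0.0], [0.0, -0.0, -1.0]]
force: [0.1, 0.7, -4.5]
opening: 0.453
grasp_force: 29.9
```

```bash
python3 pin.py
```

```text
t 30.77 pos [0.5898 0.1069 0.0861] yaw 93.84 turn 0.0017 shift [0.0001 0.0002 0.0601] zaxis [-0.  0. -1.] j [-0.4 38.1 92.   0.  50.  -4.3]
wrist 6921
 y0.11 ztop 0.110 n992; y0.13 ztop 0.115 n1828; y0.15 ztop 0.113 n1929; y0.17 ztop 0.115 n1236; y0.19 ztop 0.117 n935; ymax 0.195
scene 249
 y0.09 ztop 0.204 n10; y0.11 ztop 0.203 n22; y0.13 ztop 0.116 n59; y0.15 ztop 0.113 n82; y0.17 ztop 0.113 n44; y0.19 ztop 0.117 n32; ymax 0.195
[ 0.   1.1 -3.9] 0.44840030108470735 29.919619602151215
```

{"method": "send_rows", "body": {
  "plan": [
    [255,0,0,-0.003,0],
    [255,0,0,-0.003,0],
    [255,0,0,-0.003,0],
    [255,0,0,-0.003,0],
    [255,0,0,0,0],
    [255,0,0,0,0]
  ]
}}

```text
time_s: 31.37
position: [0.5905, 0.1068, 0.0986]
tcp_rot: [[-0.067, 0.998, 0.001], [0.998, 0.067, 0.0], [-0.0, 0.002, -1.0]]
force: [-0.1, 0.5, -3.1]
opening: 0.449
grasp_force: 29.9
```

```bash
python3 pin.py
```

```text
t 31.37 pos [0.5905 0.1068 0.0986] yaw 93.85 turn 0.0017 shift [ 0.0002 -0.0005  0.0726] zaxis [ 0.001  0.    -1.   ] j [-0.4 37.  91.5  0.  51.3 -4.3]
wrist 6906
 y0.11 ztop 0.125 n850; y0.13 ztop 0.132 n1957; y0.15 ztop 0.132 n1919; y0.17 ztop 0.142 n1365; y0.19 ztop 0.145 n814; ymax 0.191
scene 235
 y0.09 ztop 0.216 n9; y0.11 ztop 0.216 n21; y0.13 ztop 0.131 n60; y0.15 ztop 0.130 n79; y0.17 ztop 0.140 n44; y0.19 ztop 0.143 n22; ymax 0.191
[ 0.2  0.1 -3.5] 0.4537245555231285 29.933167698327452
```

The pin is tilted about 21° with the left tip above the strip, and contact is light. Drawing it out slantwise.

{"method": "send_rows", "body": {
  "plan": [
    [255,0.004,0,-0.002,0],
    [255,0.008,0,-0.004,0],
    [255,0.01,0,-0.005,0],
    [255,0.01,0,-0.005,0],
    [255,0.01,0,-0.005,0],
    [255,0.01,0,-0.005,0],
    [255,0.008,0,-0.004,0],
    [255,0,0,0,0],
    [255,0,0,0,0]
  ]
}}

```text
time_s: 32.22
position: [0.5861, 0.1675, 0.1285]
tcp_rot: [[-0.069, 0.998, 0.001], [0.998, 0.069, 0.0], [-0.0, 0.001, -1.0]]
force: [0.4, -0.2, -3.5]
opening: 0.451
grasp_force: 29.9
```

```bash
python3 pin.py
```

```text
t 32.22 pos [0.5861 0.1675 0.1285] yaw 93.93 turn 0.0032 shift [-0.0607 -0.      0.1025] zaxis [ 0.001  0.    -1.   ] j [ 5.5 35.2 89.  -0.  55.7  1.5]
wrist 7185
 y0.17 ztop 0.155 n856; y0.19 ztop 0.162 n2071; y0.21 ztop 0.162 n1938; y0.23 ztop 0.172 n1489; y0.25 ztop 0.175 n830; ymax 0.251
scene 360
 y0.07 ztop 0.104 n64; y0.09 ztop 0.113 n47; y0.15 ztop 0.246 n6; y0.17 ztop 0.247 n24; y0.19 ztop 0.164 n48; y0.21 ztop 0.159 n89; y0.23 ztop 0.168 n46; y0.25 ztop 0.174 n28; ymax 0.251
[-0.2  0.7 -3.6] 0.4480077163381996 29.939237455255352
```

{"method": "send_rows", "body": {
  "plan": [
    [255,0.006,0,-0.0026,0],
    [255,0.012,0,-0.0055,0],
    [255,0.012,0,-0.0055,0],
    [255,0.012,0,-0.0055,0],
    [255,0.012,0,-0.0055,0],
    [255,0.012,0,-0.0055,0],
    [255,0.012,0,-0.0055,0],
    [255,0.006,0,-0.006,0],
    [255,0,0,-0.01,0],
    [255,0,0,-0.02,0],
    [255,0,0,-0.025,0],
    [255,0,0,-0.025,0],
    [255,0,0,-0.025,0],
    [255,0,0,-0.025,0],
    [255,0,0,-0.015,0],
    [255,0,0,-0.005,0],
    [255,0,0,0,0],
    [255,0,0,0,0],
    [255,0,0,0,0],
    [255,0,0,0,0]
  ]
}}

```text
time_s: 33.98
position: [0.5794, 0.2501, 0.3178]
tcp_rot: [[-0.067, 0.998, -0.004], [0.998, 0.067, -0.001], [-0.001, -0.004, -1.0]]
force: [0.4, -0.5, -2.0]
opening: 0.446
grasp_force: 29.9
```

{"method": "send_rows", "body": {
  "plan": [
    [255,0,0,0,0],
    [255,0,0,0,0],
    [255,0,0,0,0],
    [255,0,0,0,0],
    [255,0,0,0,0],
    [255,0,0,0,0]
  ]
}}

```text
time_s: 34.48
position: [0.5803, 0.2504, 0.3196]
tcp_rot: [[-0.067, 0.998, 0.0], [0.998, 0.067, 0.0], [0.0, 0.0, -1.0]]
force: [0.3, -0.2, -2.3]
opening: 0.449
grasp_force: 29.9
```

Run:
```python
from h import *
s=read_state();p=s['position'];print(s['time_s'],np.round(p,3),s['qvel'],np.round(s['force'],2),s['opening'],s['grasp_force'])
im,d=capture('scene');P=cloud('scene',d)
rect(P,.12,.145,(.3,.65),(-.45,-.2))
hsv=cv2.cvtColor(im,cv2.COLOR_BGR2HSV)
m=(hsv[...,0]>8)&(hsv[...,0]<22)&(hsv[...,1]>70)&(abs(P[...,0]-p[0])<.05)&(P[...,1]>-.05)&(P[...,1]<.45)&(P[...,2]>.13)
q=P[m];print(len(q),q[q[:,1].argmin()],q[q[:,1].argmax()],q[:,2].min())
cv2.imwrite('pics/s9.png',cv2.resize(im,(768,576)))
```

```text
34.4833 [0.58 0.25 0.32] [ 0.11848126 -0.06752684 -0.11933409 -0.02266586 -0.03103951 -0.03894898] [ 0.28 -0.2  -2.33] 0.44902916205627025 29.945290069445036
[ 458.2 -330.9] [217.4  58.6] axis deg 5.1 z 0.1306 mean [ 0.4615 -0.3275  0.1302] 951 px [200. 123.]
706 [0.58495602 0.08924862 0.24999592] [0.57390002 0.3342173  0.35964542] 0.2465596872881839
```

View pics/s9.png

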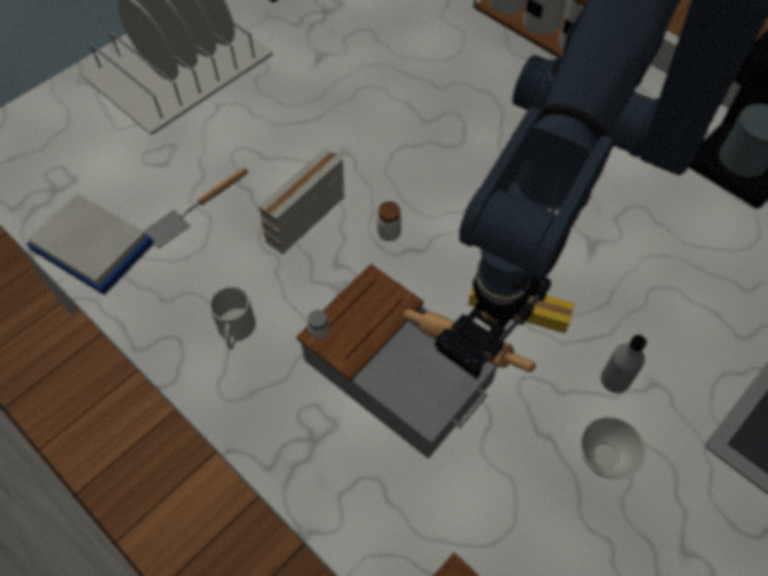

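The pin is held free in the air, with its lower tip at z≈0.24 (409,315) and its upper tip at (533,366). The column of three stands square at (303,200), and the bystanders haven't moved. Handing in.

```bash
python3 -c "
from rig import *
print(hand_in())"
```

```text
the job is handed in; nothing more can be done
None
```

I stacked both cartons squarely on the counter's carton, drew the rolling pin out tilted through the gap and handed in with it held still, its lowest point about 14 cm above the covers; no verdict was shown at hand-in.

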